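# Wind the glue timer, then hold the lid down in its sprung gluing seat

## Robot

A 7-joint arm with a two-finger parallel gripper is mounted at the origin on the work surface. World frame = base frame: x ahead of the robot, y to its left, z up, the work surface at z = 0. Lengths are in mm, angles in rad, forces in N, time in s.
With the tool pointing down it reaches from about 400 to 875 mm from the base axis. Payload 6.5 kg.
Tool frame: the origin (TCP) lies at the very end of the fingers, on their centre line; the grasp point (between the pads) lies 19 mm behind it; z points along the fingers, y is the direction in which the jaws open and shut (so a half turn about z gives the same grasp; the last joint's range is limited). The gripper opens to 85 mm and grips with 20 to 120 N. Pads are 22 mm wide; open, the fingers measure 114 mm over their backs; the gripper's body (76 mm by 85 mm) begins 54 mm behind the grasp point. The pads swing forward as they close: fully open they stand 13 mm farther back than shut.
Start: joints at [-1.336, 0.536, -0.004, 1.538, 0.003, 1.067, -0.071], TCP at [192.58, 620.808, 231.29] pointing down, gripper open.
Joint ranges: [-2.7, 2.7], [-0.37, 2.16], [-1.27, 1.26], [0.24, 2.4], [-1.31, 4.45], [0.19, 1.91], [-2.76, 2.76]. Speed limits (rad/s): [2.39, 2.39, 3.14, 3.14, 3.14, 3.14, 3.14].

## Interface

Orientations are given as a rotation vector (axis times angle).
In Python, from station import manip gives the robot as it stands. The module is installed in compiled form; this text tells all that it offers.
- The arm moves only by the shell command python3 -m handwheel 'ROWS' [FORCE]. ROWS is text: rows parted by semicolons, each of 7 numbers parted by spaces: the finger opening in mm, from 0 to 85.4, then the shift along the tool's x, y, z in mm, then the turn, a rotation vector about the tool's x, y, z in degrees. In form: fingers x y z wx wy wz; .... A call has 1 to 20 rows; each row shifts and turns the commanded pose from where the row before left it, along the tool's axes as they then stand; what a row does not reach is not made up. A row lasts 1/12 s, in which the tool goes at most 41.7 mm and 7.16 degrees, less where a joint would pass 70% of its speed; a pose out of reach is approached as far as the arm can. A call is refused whole if a number of a shift passes 41.7 or a number of a turn 7.16, either way. A call with a gripper value outside its range is refused whole. The fingers move at their own pace and stop on an object; FORCE is the grip in N (left out, the last holds). Time passes only in rows, so rows that do not move let the fingers close. It gives the time, the measured TCP pose, the force and the opening at its end, in the units of the state.
- manip.observe(): the state, without advancing time (a new reading comes with each control period).
- manip.get_image(name): name is "side" or "top"; returns (picture, depth): 420x560x3 uint8, red, green, blue; 420x560 float32, mm along the optical axis (not along the pixel's ray), 0 where there is no reading.
- manip.camera_model(name): a dict with "mtx" (3x3 intrinsics, pixels), "pose" (4x4, takes a point from camera to world coordinates). Camera axes: x right, y up, looking along -z (the intrinsics and any distortion apply to the point x, -y, -z); pixel columns grow to the right and rows downward; lengths in mm; the calibration is good to about 2 mm. A picture is of the moment at which its call begins. camera_model takes no time and is no camera call.
- manip.hand_in(): hands the job in, once; it reports no verdict.
The state is a dict: "time_s": time; "joint_positions": joint angles; "qd": joint speeds; "joint_efforts": joint torques, N m; "tcp_pos": TCP position; "tool_rot": TCP orientation; "wrist_force": force on the tool from outside, world axes, zero at the start; "torque": the same for the moment, N m; "finger_gap": finger opening in mm.
Only numpy, scipy, OpenCV 4.12 (cv2) and the standard library are available. Lean on these libraries where they do the work, as an engineer would, in place of code of your own. Each camera call takes 0.05 s, during which the arm holds its last target.

## Task

The turquoise trinket-box lid has just been glued: first wind the clockwork timer's blue key clockwise until it is fully wound (several partial turns), then take the lid by its gold knob, set it knob up in the round wooden gluing seat and press it down against the sprung brass plunger until it is fully home on the seat's hard floor. Finish while still holding it firmly pressed home: do not let go, or the spring lifts it again. Leave the jar, the phone and the brush where they are.

Things in the scene. Friction and masses are not known exactly. Their poses are not given: they have to be found in the camera images.
- timer: clockwork timer fixed to the table: round white housing, 84 mm across, 34 mm high, grey dial on top with black ticks and one red mark. Origin at the centre of its underside, z up; the winding key turns about its z axis.
- key (a joint): turn of the blue winding key, rad: 0 unwound, grows clockwise seen from above, hard stop at 3.0 (fully wound). At 0 the key's blade lies along the timer's x axis with its white-dotted end towards -x; at 3.0 that end stands at the red mark. Sprung, rising to about 0.12 N m of torque, but it stays where it is left (a clutch holds it). It starts between 0 and 0.5, so full winding takes two or three grasps.
- key_grip (a point): middle of the key's blade, on the turning axis, 58 mm above the table. The blade is upright, flat, 36 mm long, 10 mm thick and 32 mm tall (from 42 to 74 mm above the table), blue with a white dot on top of one end; a thin stem below it leaves 8 mm free above the housing.
- lid: loose turquoise round lid, 62 mm across, 12 mm thick, pearl edging, about 90 g; on its middle stands a square gold knob, 20 by 20 mm, 34 mm tall (from 12 to 46 mm above the lid's underside), sides along the lid's x and y. Origin at the centre of the underside, z up through the knob. It starts flat on the table, knob up.
- jig: gluing seat fixed to the table: round wooden cup 92 mm across and 32 mm high, on a wooden foot bar 130 by 50 mm, 10 mm high, along its x. The bore is 68 mm wide and 12 mm deep: the lid drops in with 3 mm to spare all round, and its turquoise disc is flush with the rim when fully home. Origin at the centre of the underside, z up.
- seat_floor (a point): centre of the bore's hard floor, 20 mm above the table, z up: the lid's underside comes here when fully home.
- plunger (a joint): travel of the brass spring plunger (40 mm across) in the middle of the bore, m: 0 up, grows as it is pushed down. Free, its top stands 8 mm above the hard floor, so the lid meets it 4 mm below the rim; the spring pushes up with about 4 N there and 9 N when the lid is home (0.008). Held home needs a downward push of clearly more than 9 N, such as 12 to 20 N.
- jar: bystander: small closed jar of turquoise paint with a white cap, 56 mm across, 55 mm high; origin under its centre.
- phone: bystander: black phone lying flat, 150 by 74 by 9 mm, long side along its x; origin under its centre.
- brush: bystander: black foam brush lying flat, 45 by 50 by 20 mm head at its +x end, wooden handle towards -x, 130 mm long in all; origin under it, 50 mm from the head's middle.
Not all that is in view belongs to the job. There is more than one size of the jig; the one meant has the size given above. What is shaped like the timer but purple is not meant.

How it is judged (in metres and radians):
On the way, in this order (a step that is already met when the one before it is completed fails the run):
1. the timer is fully wound while the lid still lies on the table (value of joint key above 2.7 rad and height (world z) of lid below 0.012 m), for 0.2 s.
2. the lid is lifted clear by the fingers (height (world z) of lid above 0.03 m and contact force between the fingers and lid above 1 N), for 0.1 s.
3. the lid is pressed home on the seat's floor (horizontal distance between lid and seat_floor below 0.005 m and z of lid in the frame of seat_floor below 0.0012 m and angle between lid's own z axis and vertical below 0.06 rad and value of joint plunger above 0.0068 m and contact force between lid and jig above 10 N and contact force between the fingers and lid above 3 N and value of joint key above 2.7 rad), for 0.3 s.
At the end, for the whole second after the job is handed in: Lid still held down by the fingers (over 3 N), knob up within 0.06 rad, centred within 5 mm, underside within 1.2 mm of the seat floor, plunger in over 6.8 mm, lid pressing on seat and plunger with over 10 N, at rest; key still wound past 2.7 rad (all of step 3 and linear speed of lid below 0.01 m/s); the arm keeps its last pose, push and grip.
It fails at once if the jar is pushed more than 30 mm from its place (distance of jar from where it was at the start of the episode above 0.03 m).
It fails at once if the phone is pushed more than 30 mm from its place (distance of phone from where it was at the start of the episode above 0.03 m).
It fails at once if the brush is pushed more than 30 mm from its place (distance of brush from where it was at the start of the episode above 0.03 m).
It also fails if it takes over 70 s, if anything falls off the work surface, if the arm or the gripper's body presses on something with over 40 N, if the wrist force passes 120 N, or if a joint passes its speed limit or range.

## Working session

There is one attempt and no reset: what is moved stays moved. The work goes in short steps, Python scripts to look and compute and a shell command to move; the robot and the scene stay as the last step left them, time stands still between calls to the robot, and variables do not carry over. Pictures are saved under pics/ and viewed, and the job is handed in when it is done.

```bash
mkdir -p pics; ls; python3 - <<'E'
from station import manip
import cv2,numpy as np
print(manip.observe())
for n in("top","side"):
    im,d=manip.get_image(n); cv2.imwrite(f"pics/{n}0.png",im[:,:,::-1]); np.save(f"pics/{n}0_d.npy",d); np.save(f"pics/{n}0_im.npy",im)
    c=manip.camera_model(n); print(n,c)
E
```

```text
pics
{'time_s': 0.0, 'joint_positions': array([-1.33622476,  0.5371589 , -0.00446174,  1.5388715 ,  0.00260908,
        1.06730274, -0.07121293]), 'qd': array([ 2.43129381e-04,  1.16153952e-03, -3.92374969e-04,  6.34669150e-04,
       -1.25426854e-03,  7.99429393e-05,  7.92150504e-04]), 'joint_efforts': array([ 6.09228864e-04, -5.83407104e+01,  1.04879513e+00, -2.59103841e+01,
        1.23067651e-02,  9.66528518e-03,  1.65282529e-05]), 'tcp_pos': array([192.38624367, 620.2136715 , 230.41821996]), 'tool_rot': array([-4.70522035e-01, -3.10601752e+00,  2.71616950e-03]), 'wrist_force': array([-0.22298713, -0.1827386 ,  0.17421719]), 'torque': array([-0.02243711, -0.01128196, -0.02665096]), 'finger_gap': 85.31702471675213}
top {'mtx': array([[528.83009314,   0.        , 279.1420528 ],
       [  0.        , 528.83009314, 209.23042701],
       [  0.        ,   0.        ,   1.        ]]), 'pose': array([[-1.24802947e-02,  9.94219355e-01, -1.06640122e-01,
         3.85801805e+02],
       [-9.99896181e-01, -1.31769452e-02, -5.83059085e-03,
         1.55205614e+00],
       [-7.20207733e-03,  1.06556284e-01,  9.94280588e-01,
         1.04959542e+03],
       [ 0.00000000e+00,  0.00000000e+00,  0.00000000e+00,
         1.00000000e+00]])}
side {'mtx': array([[412.57460486,   0.        , 279.61380543],
       [  0.        , 412.57460486, 211.64700617],
       [  0.        ,   0.        ,   1.        ]]), 'pose': array([[ 8.09934431e-01,  4.08433670e-01, -4.20937233e-01,
         1.61677713e+02],
       [-5.86502770e-01,  5.58425384e-01, -5.86664802e-01,
        -5.10836789e+02],
       [-4.55162224e-03,  7.22040876e-01,  6.91835425e-01,
         6.67599018e+02],
       [ 0.00000000e+00,  0.00000000e+00,  0.00000000e+00,
         1.00000000e+00]])}
```

View pics/top0.png

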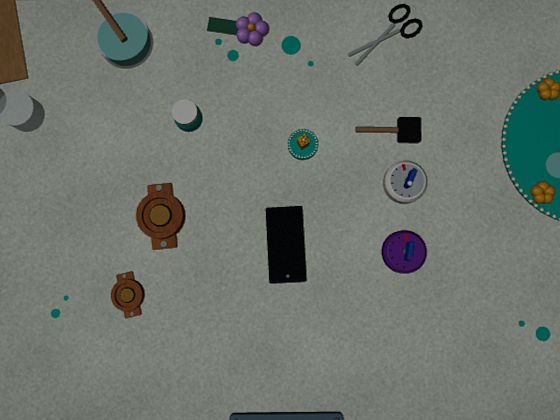

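View pics/side0.png

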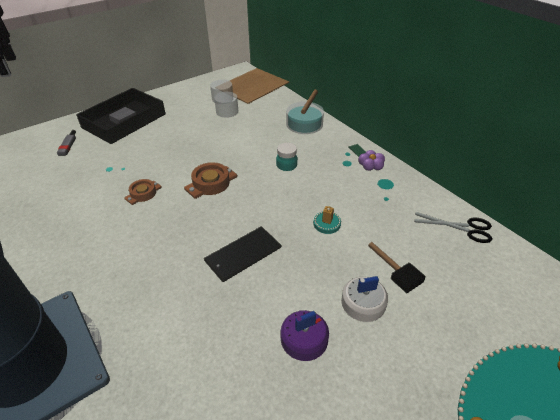

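```bash
cat > h.py <<'E'
import numpy as np,cv2
from station import manip
def ray(n,u,v,z):
    c=manip.camera_model(n);K=c["mtx"];P=c["pose"]
    d=np.array([(u-K[0,2])/K[0,0],-(v-K[1,2])/K[1,1],-1.]);d=P[:3,:3]@d;o=P[:3,3]
    return o+d*(z-o[2])/d[2]
def proj(n,p):
    c=manip.camera_model(n);K=c["mtx"];P=c["pose"]
    q=P[:3,:3].T@(np.array(p,float)-P[:3,3]);return np.array([K[0,0]*q[0]/-q[2]+K[0,2],K[1,1]*-q[1]/-q[2]+K[1,2]])
def crop(im,u0,v0,u1,v1,s,name):
    cv2.imwrite(name,cv2.resize(im[v0:v1,u0:u1,::-1],None,fx=s,fy=s,interpolation=cv2.INTER_CUBIC))
def cloud(n,d):
    c=manip.camera_model(n);K=c["mtx"];P=c["pose"]
    v,u=np.mgrid[:420,:560];X=np.stack([(u-K[0,2])/K[0,0]*d,-(v-K[1,2])/K[1,1]*d,-d],-1)
    return X@P[:3,:3].T+P[:3,3]
E
python3 - <<'E'
from h import *
im=np.load("pics/top0_im.npy")
crop(im,370,110,450,210,6,"pics/t_timer.png")
crop(im,270,110,340,180,8,"pics/t_lid.png")
crop(im,110,170,210,260,6,"pics/t_jig.png")
d=np.load("pics/top0_d.npy");W=cloud("top",d)
for nm,(a,b,c,e) in dict(timer=(375,150,435,210),lid=(283,123,325,165),jig=(125,175,195,255)).items():
    w=W[b:e,a:c].reshape(-1,3); 
    print(nm,np.percentile(w[:,2],[1,50,90,99,100]).round(1))
    for lo,hi in ((6,20),(20,40),(40,60),(60,90)):
        s=w[(w[:,2]>lo)&(w[:,2]<hi)]
        if len(s):print(lo,hi,len(s),s.mean(0).round(1),s.min(0).round(1),s.max(0).round(1))
E
```

```text
timer [  -4.1    1.9   35.9   74.8 1049.6]
6 20 62 [ 528.6 -216.3   13. ] [ 505.6 -292.     6.2] [ 578.5 -199.8   18.7]
20 40 1284 [ 545.2 -238.2   32.9] [ 506.2 -282.1   20. ] [ 588.5 -200.2   40. ]
40 60 33 [ 543.7 -235.8   51.2] [ 530.5 -243.5   41.3] [ 563.  -230.9   59.8]
60 90 120 [ 546.8 -240.1   72. ] [ 529.9 -251.6   60.4] [ 563.9 -230.7   78.6]
lid [  -4.5    2.    15.6   50.9 1049.6]
6 20 597 [626.1 -41.3  12. ] [593.6 -83.4   6. ] [659.8 -11.6  19.8]
20 40 31 [621.4 -40.3  31.7] [615.4 -54.4  20.2] [629.6 -29.   38.7]
40 60 107 [627.4 -41.2  46.7] [616.  -53.9  42.2] [639.4 -28.9  52.5]
jig [  -4.5    1.8   30.6   34.5 1049.6]
6 20 849 [484.1 237.3  13.4] [421.9 194.2   6. ] [564.  278.7  20. ]
20 40 1462 [486.8 239.8  28.5] [442.2 193.7  20. ] [532.3 285.9  36.9]
```

View pics/t_timer.png

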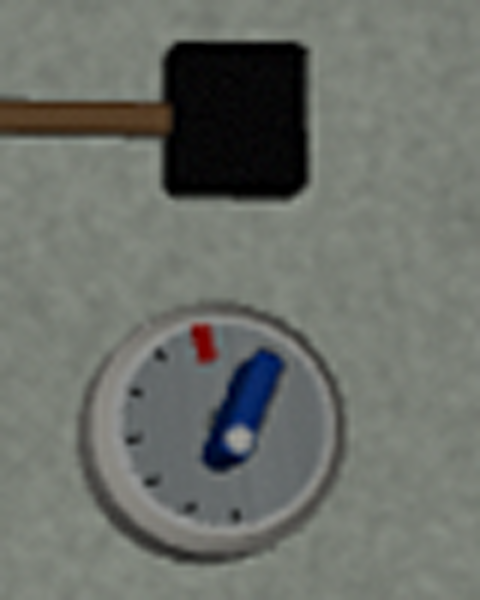

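View pics/t_lid.png

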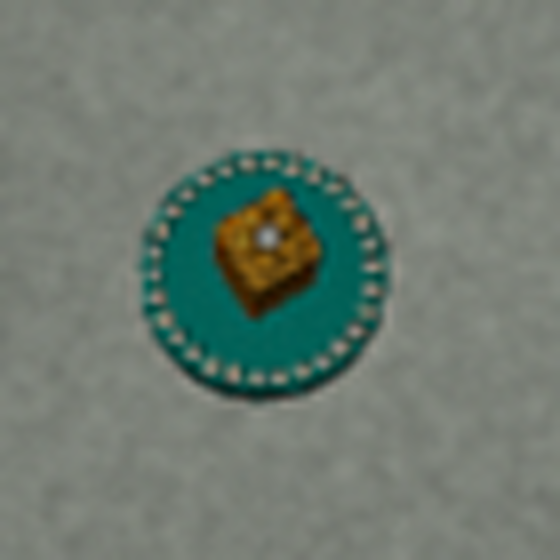

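View pics/t_jig.png

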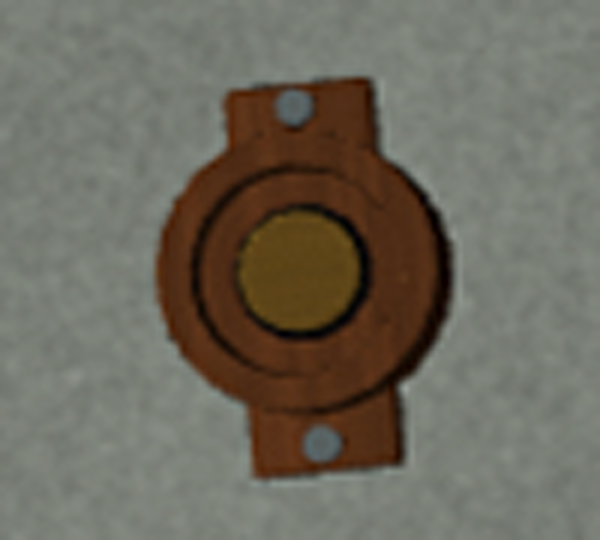

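```bash
python3 - <<'E'
from h import *
px=lambda x,y:(370+(x+.5)/6-.5,110+(y+.5)/6-.5)
dot=ray("top",*px(240,438),74);end=ray("top",*px(264,360),74)
print("dot",dot,"end",end, "ang dot dir",np.degrees(np.arctan2(*(dot-end)[1::-1])))
red=ray("top",*px(203,343),34.5);print("red",red)
im=np.load("pics/top0_im.npy").astype(int)
d=np.load("pics/top0_d.npy");W=cloud("top",d)
# housing top by depth
s=W[150:215,375:435].reshape(-1,3)
t=s[(abs(s[:,2]-34.5)<4)];c,r=cv2.minEnclosingCircle(t[:,:2].astype(np.float32));print("housing",c,r,len(t),t.mean(0))
t=s[(s[:,2]>66)&(s[:,2]<85)];print("blade",t.mean(0),len(t));e=np.linalg.eigh(np.cov(t[:,:2].T));print(e, cv2.minAreaRect(t[:,:2].astype(np.float32)))
# dial: grey ellipse edge
s=W[120:170,280:330].reshape(-1,3)
t=s[(abs(s[:,2]-12.5)<4)];c,r=cv2.minEnclosingCircle(t[:,:2].astype(np.float32));print("lid",c,r,t.mean(0))
t=s[(s[:,2]>42)&(s[:,2]<55)];print("knob",t.mean(0),len(t),cv2.minAreaRect(t[:,:2].astype(np.float32)))
s=W[175:255,125:195].reshape(-1,3)
t=s[(abs(s[:,2]-33)<3)];c,r=cv2.minEnclosingCircle(t[:,:2].astype(np.float32));print("jig",c,r,t.mean(0),t[:,:2].min(0),t[:,:2].max(0))
# color-based: plunger
rgb=im
R,G,B=im[...,0],im[...,1],im[...,2]
m=(G>0.62*R)&(R>60)&(B<0.5*R); m[:175]=0;m[255:]=0;m[:,:125]=0;m[:,195:]=0
v,u=np.nonzero(m);print("plunger px",u.mean(),v.mean(),len(u),ray("top",u.mean(),v.mean(),28))
# turquoise lid
m=(G>R*1.6)&(G>50);m[:120]=0;m[170:]=0;m[:,:280]=0;m[:,330:]=0
v,u=np.nonzero(m);print(len(u));(c,r)=cv2.minEnclosingCircle(np.stack([u,v],1).astype(np.float32));print("lid circ",c,r,ray("top",*c,10))
# gold
m=(R>B*1.8)&(R>70);m[:120]=0;m[170:]=0;m[:,:280]=0;m[:,330:]=0
v,u=np.nonzero(m);print("gold",len(u),u.mean(),v.mean())
# pearl centre pixel on knob
print("knob top", ray("top",270+268.5/8-.5,110+238.5/8-.5,46))
lp=lambda x,y:ray("top",270+(x+.5)/8-.5,110+(y+.5)/8-.5,46)[:2]
cs=[lp(280,190),lp(322,240),lp(260,282),lp(217,240)]
for i in range(4):
    dd=cs[(i+1)%4]-cs[i];print(cs[i],np.linalg.norm(dd),np.degrees(np.arctan2(dd[1],dd[0])))
for n,(x,y) in dict(l1=(293,107),l2=(321,444)).items(): print(n,ray("top",110+(x+.5)/6-.5,170+(y+.5)/6-.5,12))
E
```

```text
dot [ 537.12013597 -236.23722632   74.        ] end [ 561.55032791 -244.64148771   74.        ] ang dot dir 161.0162054706319
red [ 574.52018067 -235.10426166   34.5       ]
housing (547.242431640625, -240.51840209960938) 40.23005676269531 1028 [ 546.41950529 -239.69263895   34.20410535]
blade [ 547.06214911 -240.56549772   73.02016634] 108
EighResult(eigenvalues=array([  8.76940881, 105.78832063]), eigenvectors=array([[-0.39246075, -0.91976875],
       [-0.91976875,  0.39246075]])) ((547.1513671875, -241.15440368652344), (10.162130355834961, 35.374385833740234), 67.65762329101562)
lid (628.2215576171875, -41.533973693847656) 31.150209426879883 [626.4206673  -41.39673683  12.12194806]
knob [627.44179145 -41.21220868  46.74921807] 107 ((628.2819213867188, -41.342811584472656), (20.533403396606445, 19.959470748901367), 33.97150421142578)
jig (487.272705078125, 239.96432495117188) 45.7851676940918 [486.28393451 240.14372411  32.06505826] [442.19011895 195.34644841] [532.08149257 285.3052716 ]
plunger px 158.74480712166172 214.53115727002967 337 [488.11043395 241.71393882  28.        ]
474
lid circ (302.40960693359375, 143.75424194335938) 15.334854125976562 [628.57979558 -40.60199184  10.        ]
gold 95 302.8421052631579 139.74736842105264
knob top [628.91587186 -40.55582608  46.        ]
[640.73435637 -43.66656563] 15.967394345265363 -141.5090763356688
[628.23656886 -53.60452265] 18.24562232399501 123.76019096181992
[618.09714603 -38.43564534] 14.654771708155025 44.2307882549502
[628.59781574 -28.21320584] 19.649477020313572 -51.855120080210924
l1 [543.8178716  246.76698157  12.        ]
l2 [432.29785271 236.26907337  12.        ]
```

```bash
cat >> h.py <<'E'
from scipy.spatial.transform import Rotation as Ro
def need(p,jaw=None):
    """tool-frame shift (mm) from measured pose to p, and z turn (deg) to jaw yaw"""
    s=manip.observe();R=Ro.from_rotvec(s["tool_rot"]).as_matrix()
    print("t",round(s["time_s"],2),"tcp",s["tcp_pos"].round(1),"F",s["wrist_force"].round(1),"gap",round(s["finger_gap"],1),"q",s["joint_positions"].round(2))
    y=np.degrees(np.arctan2(R[1,1],R[0,1]))
    print("jaw",round(y,1),"tilt(x,y of z)",R[:2,2].round(4),"shift",(R.T@(np.array(p)-s["tcp_pos"])).round(1),end=" ")
    if jaw is not None: print("turn",round(-((jaw-y+90)%180-90),1))
    else: print()
E
python3 -m handwheel '85 -19.8 -23.9 0;' 2>&1 | tail -3
python3 -m handwheel '85 -19.8 -23.9 2.5 0 0 0; 85 -19.8 -23.9 2.5 0 0 0; 85 -19.8 -23.9 2.5 0 0 0; 85 -19.8 -23.9 2.5 0 0 0; 85 -19.8 -23.9 2.5 0 0 0; 85 -19.8 -23.9 2.5 0 0 0; 85 -19.8 -23.9 2.5 0 0 0; 85 -19.8 -23.9 2.5 0 0 0; 85 -19.8 -23.9 2.5 0 0 0; 85 -19.8 -23.9 2.5 0 0 0; 85 -19.8 -23.9 2.5 0 0 0; 85 -19.8 -23.9 2.5 0 0 0; 85 -19.8 -23.9 2.5 0 0 0; 85 -19.8 -23.9 2.5 0 0 0; 85 -19.8 -23.9 2.5 0 0 0; 85 -19.8 -23.9 2.5 0 0 0; 85 -19.8 -23.9 2.5 0 0 0; 85 -19.8 -23.9 2.5 0 0 0; 85 -19.8 -23.9 2.5 0 0 0; 85 -19.8 -23.9 2.5 0 0 0' 60
python3 -c "from h import *;need((547.1,-240.5,150),68)"
```

```text
invalid input at $[0]: expected 7 numbers
time_s: 1.77
tcp_pos: [429.3, 45.4, 181.1]
tool_rot: [-0.47, -3.106, 0.0]
wrist_force: [2.3, 0.2, -0.1]
finger_gap: 84.7
t 1.77 tcp [429.3  45.4 181.1] F [ 2.3  0.2 -0.1] gap 84.7 q [-0.44  0.24  0.27  2.15 -0.09  0.76  1.15]
jaw 72.8 tilt(x,y of z) [-0.0001  0.    ] shift [-197.2 -238.2   31.1] turn 4.8
```

```bash

python3 -m handwheel '85 -19.7 -23.8 3.1 0 0 0; 85 -19.7 -23.8 3.1 0 0 0; 85 -19.7 -23.8 3.1 0 0 0; 85 -19.7 -23.8 3.1 0 0 0; 85 -19.7 -23.8 3.1 0 0 0; 85 -19.7 -23.8 3.1 0 0 0; 85 -19.7 -23.8 3.1 0 0 0; 85 -19.7 -23.8 3.1 0 0 0; 85 -19.7 -23.8 3.1 0 0 0; 85 -19.7 -23.8 3.1 0 0 0; 85 0 0 0 0 0 4; 85 0 0 0 0 0 0; 85 0 0 0 0 0 0; 85 0 0 0 0 0 0'
python3 - <<'E'
from h import *
need((547.1,-240.5,45),68.5)
im,d=manip.get_image("top");crop(im,340,80,480,240,5,"pics/t1.png")
im,d=manip.get_image("side");crop(im,290,180,450,330,5,"pics/s1.png")
E
```

```text
time_s: 2.93
tcp_pos: [546.7, -237.2, 150.0]
tool_rot: [-0.574, -3.088, -0.001]
wrist_force: [-0.1, -0.1, -0.1]
finger_gap: 85.5
t 2.93 tcp [ 546.7 -237.2  150. ] F [-0.1 -0.1 -0.1] gap 85.5 q [ 0.09  0.56  0.34  1.77 -0.24  0.85  1.74]
jaw 68.9 tilt(x,y of z) [-0.0007  0.0011] shift [ -1.7  -3.  105. ] turn 0.4
```

View pics/s1.png

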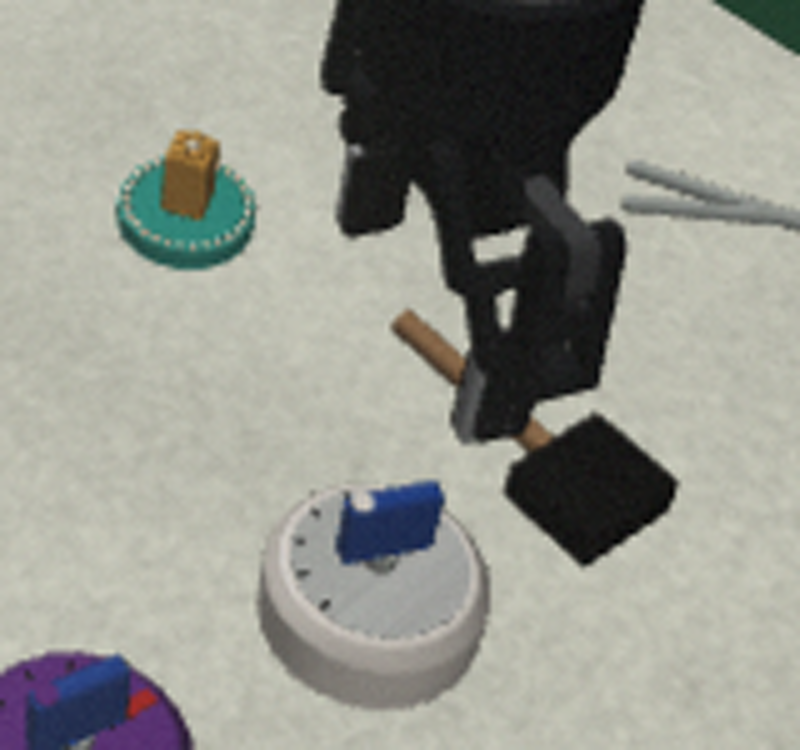

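View pics/t1.png

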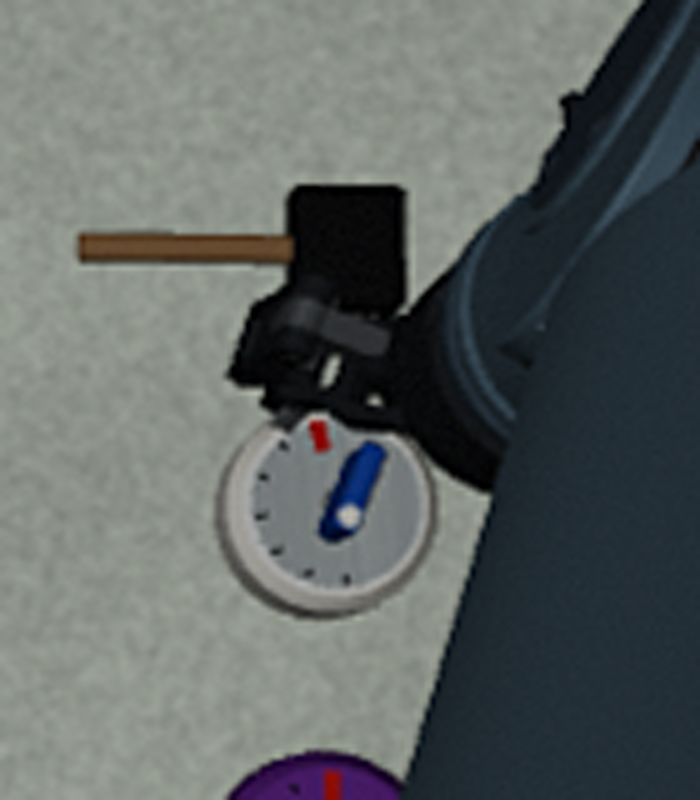

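```bash

python3 -m handwheel '85 -0.9 -1.5 15 0 0 0; 85 -0.8 -1.5 15 0 0 0; 85 0 0 15 0 0 0; 85 0 0 15 0 0 0; 85 0 0 15 0 0 0; 85 0 0 10 0 0 0; 85 0 0 10 0 0 0; 85 0 0 8 0 0 0; 85 0 0 4 0 0 0; 85 0 0 0 0 0 0; 85 0 0 0 0 0 0'
python3 - <<'E'
from h import *
need((547.1,-240.5,42),68.5)
im,d=manip.get_image("side");crop(im,290,180,450,330,5,"pics/s2.png")
E
```

```text
time_s: 3.95
tcp_pos: [547.6, -242.2, 43.6]
tool_rot: [0.579, 3.087, -0.0]
wrist_force: [0.5, 0.0, 0.2]
finger_gap: 84.8
t 3.95 tcp [ 547.6 -242.2   43.6] F [0.5 0.  0.2] gap 84.8 q [ 0.14  0.72  0.28  1.8  -0.3   0.66  1.79]
jaw 68.8 tilt(x,y of z) [ 0.0004 -0.0002] shift [1.1 1.5 1.6] turn 0.3
```

View pics/s2.png

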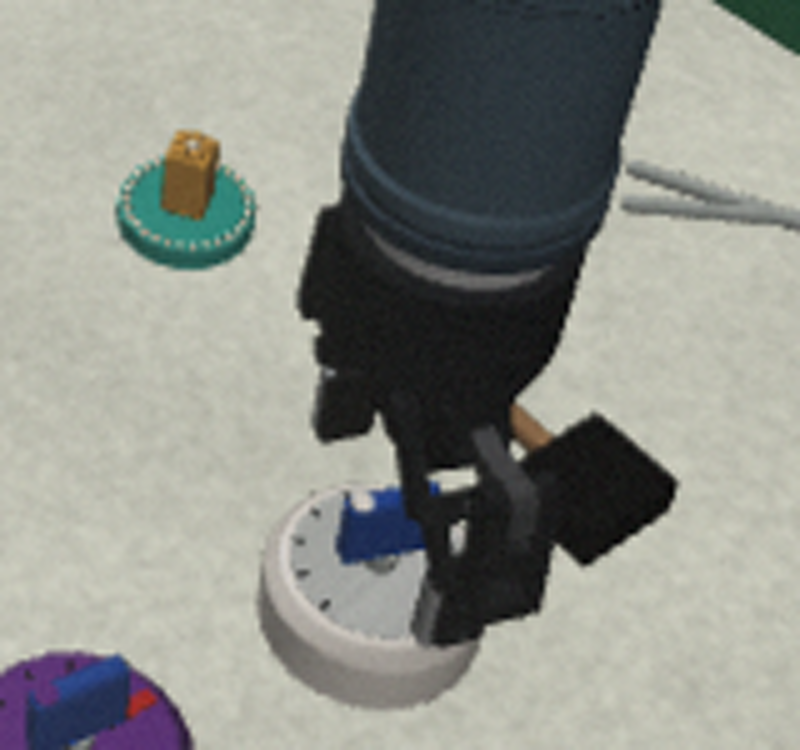

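```bash

python3 -m handwheel '85 1 1.5 1 0 0 0; 70 0 0 0 0 0 0; 50 0 0 0 0 0 0; 40 0 0 0 0 0 0; 30 0 0 0 0 0 0; 30 0 0 0 0 0 0;30 0 0 0 0 0 0' 60
python3 -c "from h import *;need((547.1,-240.5,42),68.5)"
python3 -m handwheel '20 0 0 0 0 0 0; 14 0 0 0 0 0 0; 5 0 0 0 0 0 0; 0 0 0 0 0 0 0; 0 0 0 0 0 0 0; 0 0 0 0 0 0 0; 0 0 0 0 0 0 0' 60
python3 - <<'E'
from h import *
need((547.1,-240.5,42),68.5)
im,d=manip.get_image("side");crop(im,290,180,450,330,5,"pics/s3.png")
E
```

```text
time_s: 4.58
tcp_pos: [547.0, -240.4, 42.3]
tool_rot: [0.579, 3.088, -0.0]
wrist_force: [-0.0, -0.4, 0.8]
finger_gap: 29.9
t 4.58 tcp [ 547.  -240.4   42.3] F [-0.  -0.4  0.8] gap 29.9 q [ 0.14  0.72  0.28  1.8  -0.3   0.66  1.79]
jaw 68.8 tilt(x,y of z) [ 0.0001 -0.0001] shift [-0.1 -0.   0.3] turn 0.3
time_s: 5.17
tcp_pos: [547.0, -240.1, 42.4]
tool_rot: [-0.578, -3.088, -0.0]
wrist_force: [-0.3, 1.3, 4.0]
finger_gap: 8.9
t 5.17 tcp [ 547.  -240.1   42.4] F [-0.3  1.3  4. ] gap 8.9 q [ 0.14  0.72  0.28  1.8  -0.3   0.66  1.79]
jaw 68.8 tilt(x,y of z) [-0.      0.0003] shift [-0.2 -0.3  0.4] turn 0.3
```

View pics/s3.png

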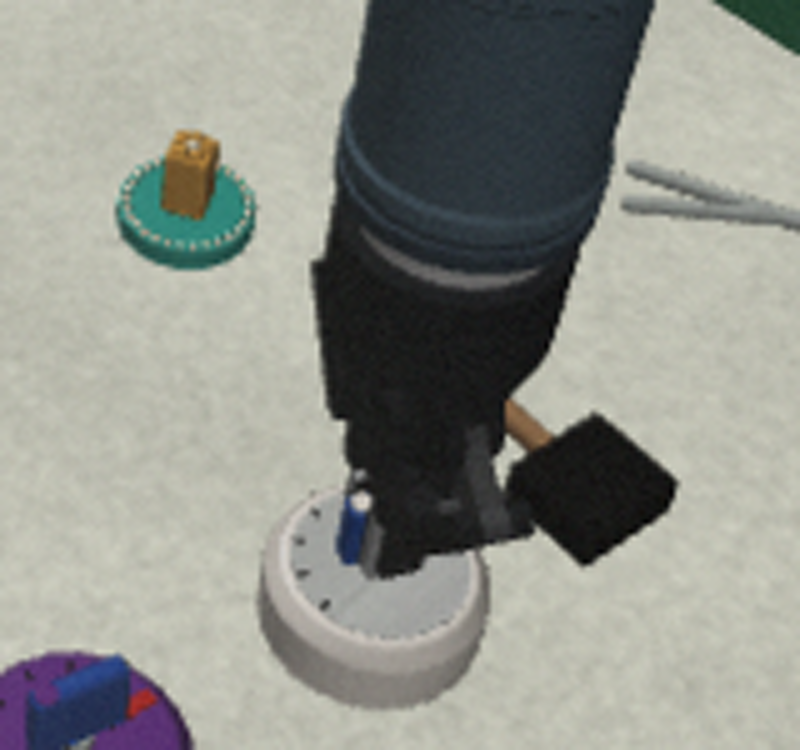

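The pads grip the blade: the dot end sticks out at crop (360,500), and there is almost no side force. I'll wind now.

```bash

python3 -m handwheel '0 0 0 0 0 0 3; 0 0 0 0 0 0 5; 0 0 0 0 0 0 5; 0 0 0 0 0 0 5; 0 0 0 0 0 0 5; 0 0 0 0 0 0 5; 0 0 0 0 0 0 5; 0 0 0 0 0 0 5; 0 0 0 0 0 0 5; 0 0 0 0 0 0 5; 0 0 0 0 0 0 0'
python3 -c "from h import *;need((547.1,-240.3,42));print(manip.observe()['torque'])"
```

```text
time_s: 6.13
tcp_pos: [548.1, -239.1, 42.4]
tool_rot: [1.787, 2.584, 0.002]
wrist_force: [2.6, 5.0, 3.7]
finger_gap: 8.6
t 6.13 tcp [ 548.1 -239.1   42.4] F [2.6 5.  3.7] gap 8.6 q [-0.01  0.76  0.49  1.81 -0.53  0.7   1.14]
jaw 20.7 tilt(x,y of z) [0.0011 0.001 ] shift [-0.8 -1.4  0.4] 
[ 0.95948894 -0.34274691 -0.02972629]
```

```bash

python3 -m handwheel '0 0 0 0 0 0 5; 0 0 0 0 0 0 5; 0 0 0 0 0 0 5; 0 0 0 0 0 0 5; 0 0 0 0 0 0 5; 0 0 0 0 0 0 5; 0 0 0 0 0 0 5; 0 0 0 0 0 0 5; 0 0 0 0 0 0 5; 0 0 0 0 0 0 5; 0 0 0 0 0 0 0; 0 0 0 0 0 0 0'
python3 - <<'E'
from h import *
need((547.1,-240.3,42));print(manip.observe()['torque'])
im,d=manip.get_image("side");crop(im,290,180,450,330,5,"pics/s4.png")
E
```

```text
time_s: 7.13
tcp_pos: [549.7, -239.2, 42.4]
tool_rot: [2.705, 1.594, 0.005]
wrist_force: [6.3, 3.4, -1.1]
finger_gap: 9.3
t 7.13 tcp [ 549.7 -239.2   42.4] F [ 6.3  3.4 -1.1] gap 9.3 q [-0.15  0.84  0.7   1.82 -0.75  0.77  0.45]
jaw -29.0 tilt(x,y of z) [0.0035 0.0003] shift [-2.2 -1.7  0.4] 
[ 0.72246145 -1.33523302  0.01096742]
```

View pics/s4.png

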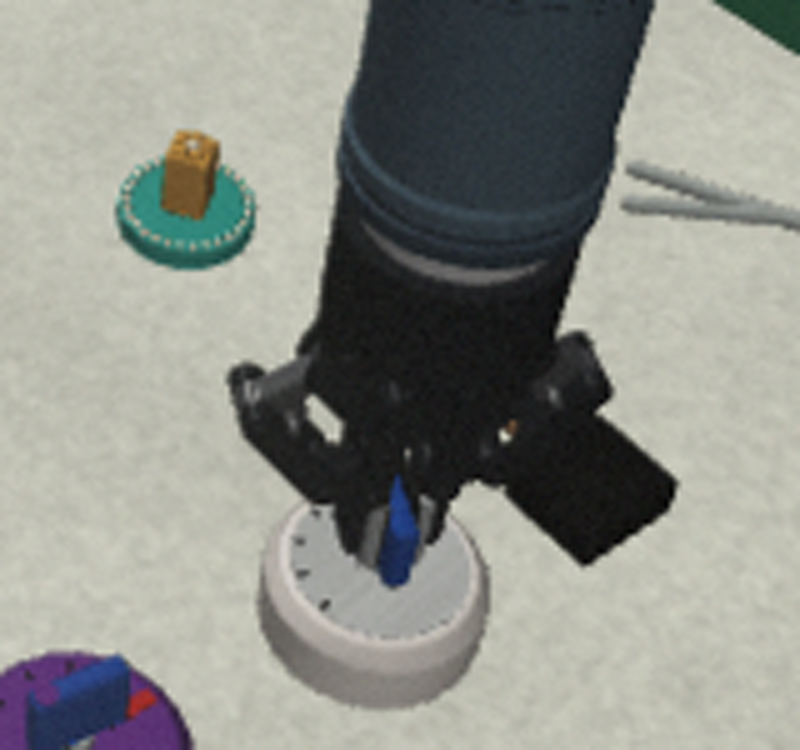

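```bash

python3 -m handwheel '0 -0.7 -0.6 0 0 0 4; 0 -0.7 -0.6 0 0 0 4; 0 -0.6 -0.5 0 0 0 4; 0 0 0 0 0 0 4; 0 0 0 0 0 0 4; 0 0 0 0 0 0 4; 0 0 0 0 0 0 4; 0 0 0 0 0 0 4; 0 0 0 0 0 0 4; 0 0 0 0 0 0 0; 0 0 0 0 0 0 0'
python3 - <<'E'
from h import *
need((547.1,-240.3,42));print(manip.observe()['torque'])
E
```

```text
time_s: 8.1
tcp_pos: [550.4, -240.1, 42.6]
tool_rot: [3.063, 0.682, 0.013]
wrist_force: [15.4, 1.3, -7.9]
finger_gap: 9.4
t 8.1 tcp [ 550.4 -240.1   42.6] F [15.4  1.3 -7.9] gap 9.4 q [-0.23  0.9   0.84  1.82 -0.9   0.84 -0.07]
jaw -64.9 tilt(x,y of z) [ 0.0085 -0.0014] shift [-3.1 -1.2  0.5] 
[ 0.3218484  -3.12720118 -0.01729875]
```

```bash

python3 -m handwheel '0 1.5 0.5 0 0 0 2; 0 0 0 0 0 0 2; 0 0 0 0 0 0 0; 0 0 0 0 0 0 0'
python3 - <<'E'
from h import *
need((547.1,-240.3,42));print(manip.observe()['torque'])
im,d=manip.get_image("side");crop(im,290,180,450,330,5,"pics/s5.png")
im,d=manip.get_image("top");crop(im,340,80,480,240,5,"pics/t5.png")
E
```

```text
time_s: 8.43
tcp_pos: [550.5, -240.2, 42.5]
tool_rot: [3.087, 0.574, 0.01]
wrist_force: [11.3, 0.1, -5.3]
finger_gap: 9.1
t 8.43 tcp [ 550.5 -240.2   42.5] F [11.3  0.1 -5.3] gap 9.1 q [-0.24  0.91  0.85  1.82 -0.91  0.85 -0.13]
jaw -68.9 tilt(x,y of z) [ 0.0064 -0.0009] shift [-3.2 -1.1  0.5] 
[ 0.3277434  -2.32761032  0.01409189]
```

View pics/s5.png

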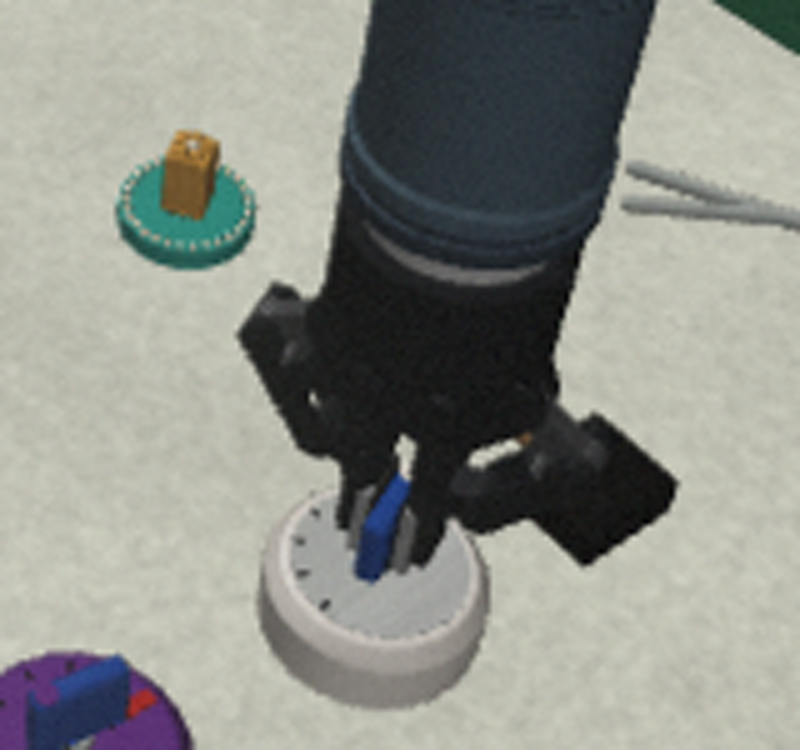

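View pics/t5.png

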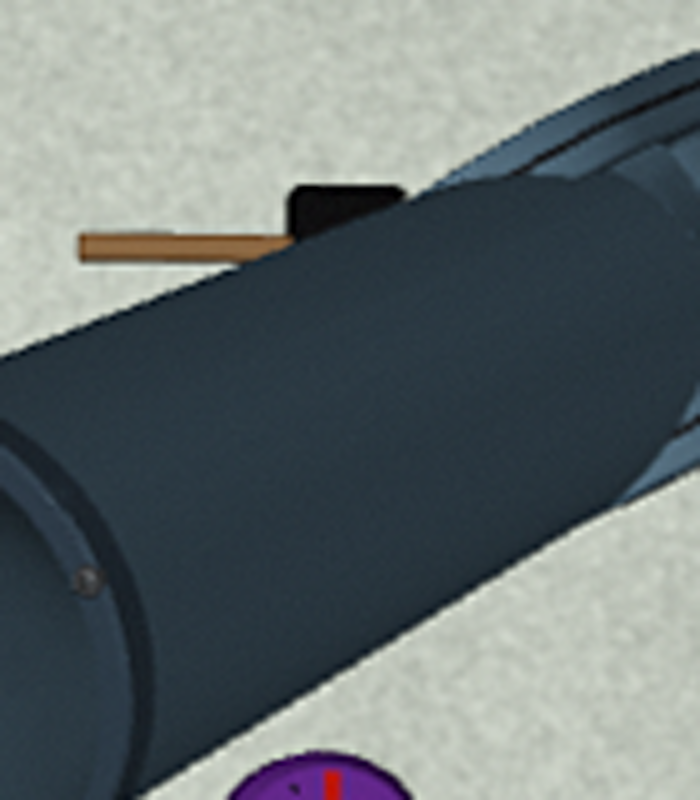

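```bash

python3 -m handwheel '0 1.5 0 0 0 0 3; 0 1 0 0 0 0 3; 0 0 0 0 0 0 2; 0 0 0 0 0 0 0; 0 0 0 0 0 0 0'
python3 -c "from h import *;need((550,-240.3,42));print(manip.observe()['torque'])"
```

```text
time_s: 8.95
tcp_pos: [550.7, -240.4, 42.5]
tool_rot: [3.12, 0.355, 0.005]
wrist_force: [6.7, 0.1, -2.1]
finger_gap: 9.3
t 8.95 tcp [ 550.7 -240.4   42.5] F [ 6.7  0.1 -2.1] gap 9.3 q [-0.26  0.93  0.88  1.82 -0.94  0.87 -0.25]
jaw -77.0 tilt(x,y of z) [ 0.0034 -0.0016] shift [-0.6 -0.3  0.5] 
[ 0.10524828 -1.22590394 -0.00306692]
```

```bash

python3 -m handwheel '0 1 0 0 0 0 2; 0 0.5 0 0 0 0 2; 0 0 0 0 0 0 0; 0 0 0 0 0 0 0'
python3 -c "from h import *;need((550,-240.3,42));print(manip.observe()['torque'],manip.observe()['joint_efforts'][6])"
python3 -m handwheel '0 0 0 0 0 0 2; 0 0 0 0 0 0 2; 0 0 0 0 0 0 0; 0 0 0 0 0 0 0'
python3 -c "from h import *;need((550,-240.3,42));print(manip.observe()['torque'],manip.observe()['joint_efforts'][6])"
```

```text
time_s: 9.28
tcp_pos: [550.7, -240.4, 42.5]
tool_rot: [3.13, 0.25, 0.001]
wrist_force: [2.9, -1.3, 0.7]
finger_gap: 9.1
t 9.28 tcp [ 550.7 -240.4   42.5] F [ 2.9 -1.3  0.7] gap 9.1 q [-0.26  0.94  0.9   1.82 -0.95  0.88 -0.32]
jaw -80.9 tilt(x,y of z) [ 0.0007 -0.0019] shift [-0.7 -0.2  0.5] 
[-0.2683054  -0.60294448  1.98665887] -1.9981585443019867
time_s: 9.62
tcp_pos: [550.7, -240.4, 42.7]
tool_rot: [3.136, 0.141, 0.001]
wrist_force: [2.9, -3.0, 2.6]
finger_gap: 9.1
t 9.62 tcp [ 550.7 -240.4   42.7] F [ 2.9 -3.   2.6] gap 9.1 q [-0.27  0.94  0.91  1.82 -0.96  0.89 -0.38]
jaw -84.9 tilt(x,y of z) [ 0.0007 -0.0021] shift [-0.7 -0.1  0.7] 
[-0.5463916  -0.70949377  3.33820718] -3.3500712364912033
```

Torque about z jumped from 0 to 3.3 N m after about 148° of turn, so the key is on its stop. I'll ease back slightly, open and rise.

```bash

python3 -m handwheel '0 0 0 0 0 0 -3; 0 0 0 0 0 0 -2; 0 0 0 0 0 0 0; 20 0 0 0 0 0 0; 50 0 0 0 0 0 0; 85 0 0 0 0 0 0; 85 0 0 0 0 0 0; 85 0 0 0 0 0 0; 85 0 0 0 0 0 0; 85 0 0 -10 0 0 0; 85 0 0 -20 0 0 0; 85 0 0 -25 0 0 0; 85 0 0 -25 0 0 0; 85 0 0 -25 0 0 0; 85 0 0 0 0 0 0'
python3 -c "from h import *;need((628.4,-41,147),34);need((628.4,-41,147),-56)"
```

```text
time_s: 10.87
tcp_pos: [551.9, -241.8, 152.6]
tool_rot: [3.127, 0.266, 0.01]
wrist_force: [0.7, -1.2, 0.2]
finger_gap: 85.0
t 10.87 tcp [ 551.9 -241.8  152.6] F [ 0.7 -1.2  0.2] gap 85.0 q [-0.34  0.8   1.04  1.78 -0.8   1.04 -0.4 ]
jaw -80.3 tilt(x,y of z) [ 0.0066 -0.0031] shift [ 109.3 -185.1    5.5] turn 65.7
t 10.87 tcp [ 551.9 -241.8  152.6] F [ 0.7 -1.2  0.2] gap 85.0 q [-0.34  0.8   1.04  1.78 -0.8   1.04 -0.4 ]
jaw -80.3 tilt(x,y of z) [ 0.0066 -0.0031] shift [ 109.3 -185.1    5.5] turn -24.3
```

```bash
python3 - <<'E'
from h import *
im=np.load("pics/side0_im.npy")
crop(im,170,150,260,210,8,"pics/s_jig.png")
crop(im,335,260,400,330,8,"pics/s_timer.png")
crop(im,305,195,350,240,12,"pics/s_lid.png")
# predicted projections from top estimates
print(proj("side",(487.5,240.5,32)),proj("side",(547.1,-240.5,74)),proj("side",(628.4,-41,46)))
d=np.load("pics/side0_d.npy");W=cloud("side",d)
s=W[260:330,335:400].reshape(-1,3);t=s[(s[:,2]>68)&(s[:,2]<82)];print("blade",t.mean(0),len(t))
t=s[abs(s[:,2]-34.5)<4];print("housing",cv2.minEnclosingCircle(t[:,:2].astype(np.float32)))
s=W[150:210,170:260].reshape(-1,3);t=s[abs(s[:,2]-33)<3];print("jig",cv2.minEnclosingCircle(t[:,:2].astype(np.float32)))
s=W[195:240,305:350].reshape(-1,3);t=s[abs(s[:,2]-12.5)<3];print("lid",cv2.minEnclosingCircle(t[:,:2].astype(np.float32)))
t=s[(s[:,2]>44)&(s[:,2]<55)];print("knob",t.mean(0),cv2.minAreaRect(t[:,:2].astype(np.float32)))
E
```

```text
[209.12316189 173.6541361 ] [367.77647337 279.45193283] [327.76273295 209.73812556]
blade [ 546.7603362  -241.82119442   73.72864027] 124
housing ((547.571533203125, -241.2772979736328), 40.388702392578125)
jig ((489.9230041503906, 240.44436645507812), 47.742576599121094)
lid ((629.3247680664062, -40.71453094482422), 31.863771438598633)
knob [627.49238396 -42.19111169  48.02013494] ((628.0802001953125, -41.67878723144531), (21.47756576538086, 19.681713104248047), 28.463876724243164)
```

View pics/s_jig.png

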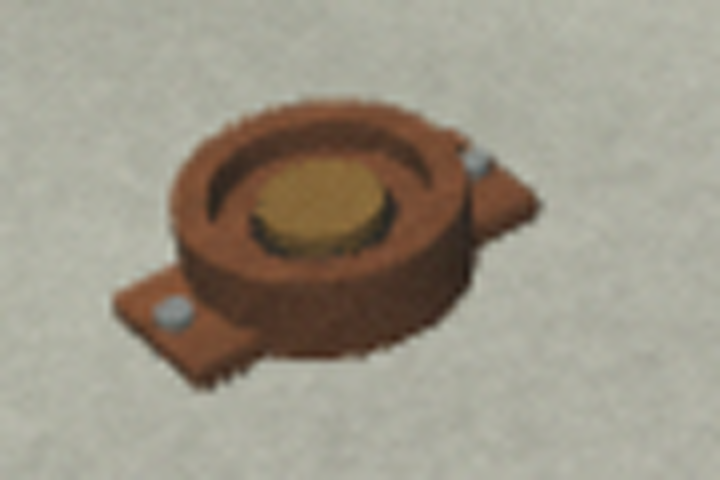

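View pics/s_timer.png

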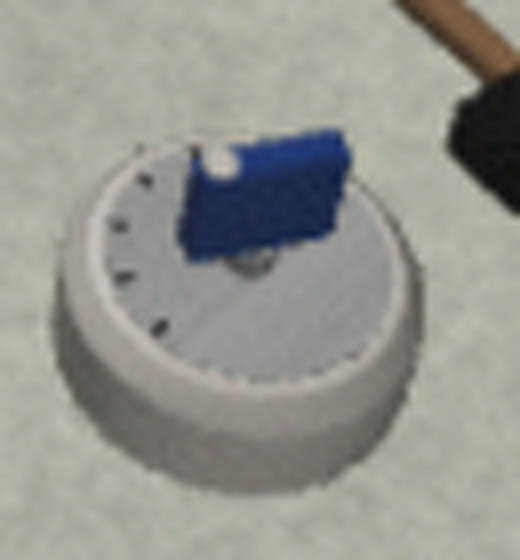

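View pics/s_lid.png

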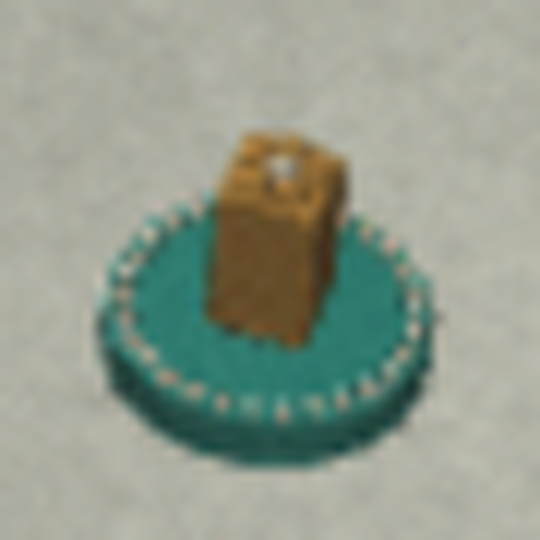

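```bash

python3 -m handwheel '85 0 0 0 0 0 -5; 85 0 0 0 0 0 -5; 85 0 0 0 0 0 -5; 85 0 0 0 0 0 -5; 85 0 0 0 0 0 -4; 85 0 0 0 0 0 -3; 85 0 0 0 0 0 0'
python3 -c "from h import *;need((630,-41,110),-53)"
```

```text
time_s: 11.45
tcp_pos: [549.7, -239.8, 147.6]
tool_rot: [-2.98, -0.993, -0.001]
wrist_force: [0.3, 0.1, 0.1]
finger_gap: 84.9
t 11.45 tcp [ 549.7 -239.8  147.6] F [0.3 0.1 0.1] gap 84.9 q [-0.29  0.75  0.93  1.78 -0.71  0.99  0.  ]
jaw -53.2 tilt(x,y of z) [0.0003 0.0004] shift [ 183.5 -111.    37.7] turn -0.2
```

```bash

python3 -m handwheel '85 23 -13.9 4 0 0 0; 85 23 -13.9 4 0 0 0; 85 23 -13.9 4 0 0 0; 85 23 -13.9 4 0 0 0; 85 23 -13.9 4 0 0 0; 85 23 -13.9 4 0 0 0; 85 23 -13.9 4 0 0 0; 85 22.5 -13.7 4 0 0 0; 85 0 0 0 0 0 0; 85 0 0 0 0 0 0'
python3 - <<'E'
from h import *
need((630,-41,18),-53)
im,d=manip.get_image("side");crop(im,270,150,430,330,4,"pics/s6.png")
im,d=manip.get_image("top");crop(im,260,80,440,220,4,"pics/t6.png")
E
```

```text
time_s: 12.28
tcp_pos: [630.7, -38.8, 114.8]
tool_rot: [-2.98, -0.994, 0.001]
wrist_force: [-0.6, -0.5, -0.1]
finger_gap: 84.6
t 12.28 tcp [630.7 -38.8 114.8] F [-0.6 -0.5 -0.1] gap 84.6 q [-0.59  0.84  0.9   1.71 -0.77  0.99 -0.33]
jaw -53.1 tilt(x,y of z) [-0.0007  0.0004] shift [-1.8  1.4 96.8] turn -0.1
```

View pics/s6.png

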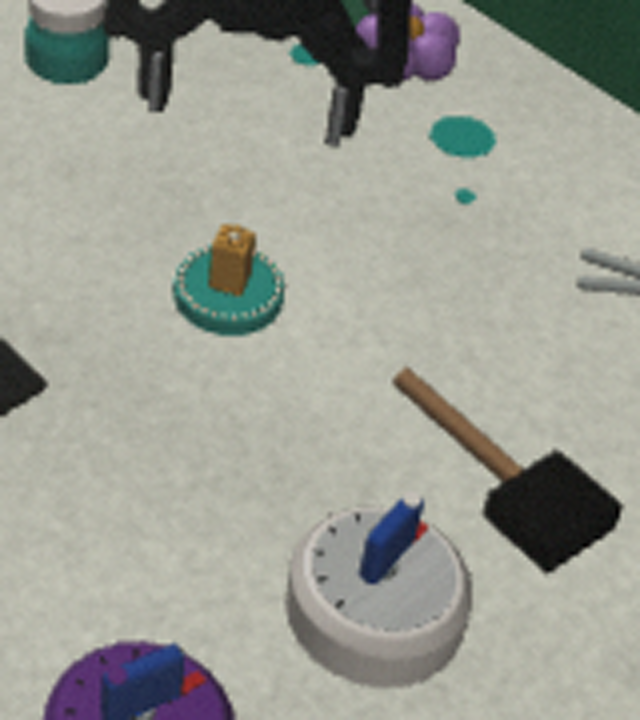

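View pics/t6.png

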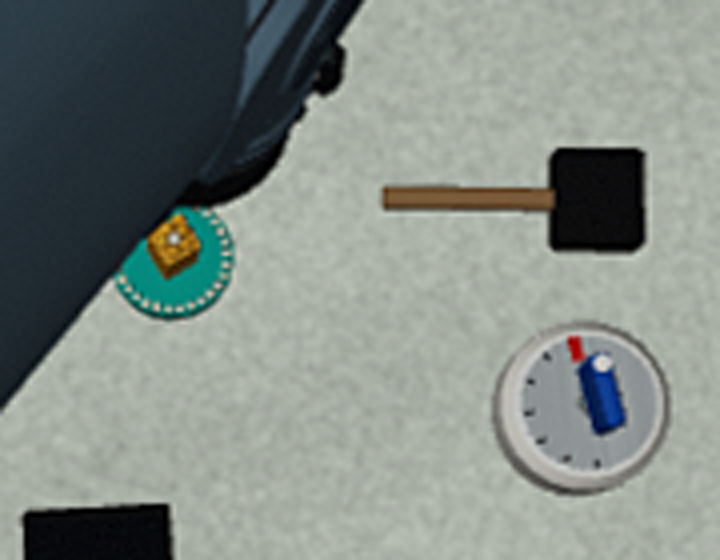

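The key's white dot now points at the red mark (top crop dot at (602,360), mark at (575,350)), so it's wound. Next I go down on the knob.

```bash

python3 -m handwheel '85 -0.9 0.7 15 0 0 0; 85 -0.9 0.7 15 0 0 0; 85 0 0 15 0 0 0; 85 0 0 15 0 0 0; 85 0 0 12 0 0 0; 85 0 0 10 0 0 0; 85 0 0 8 0 0 0; 85 0 0 4 0 0 0; 85 0 0 0 0 0 0; 85 0 0 0 0 0 0'
python3 - <<'E'
from h import *
need((630,-41,18),-53)
im,d=manip.get_image("side");crop(im,270,150,390,270,5,"pics/s7.png")
E
```

```text
time_s: 13.22
tcp_pos: [630.1, -43.4, 21.5]
tool_rot: [2.981, 0.991, 0.001]
wrist_force: [1.0, -0.5, 0.2]
finger_gap: 84.9
t 13.22 tcp [630.1 -43.4  21.5] F [ 1.  -0.5  0.2] gap 84.9 q [-0.52  0.96  0.79  1.73 -0.88  0.85 -0.25]
jaw -53.2 tilt(x,y of z) [ 0.0004 -0.0002] shift [ 1.4 -1.9  3.5] turn -0.2
```

View pics/s7.png

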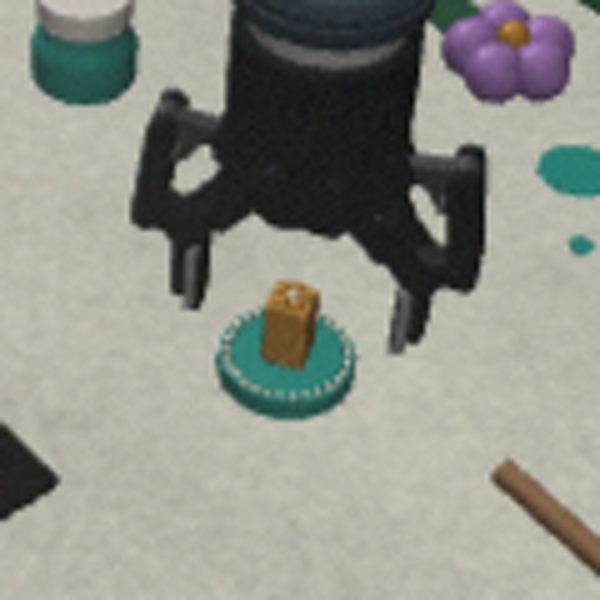

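```bash

python3 -m handwheel '85 1.2 -1.7 2 0 0 0; 70 0 0 1 0 0 0; 55 0 0 0 0 0 0; 45 0 0 0 0 0 0; 40 0 0 0 0 0 0;40 0 0 0 0 0 0; 40 0 0 0 0 0 0' 60
python3 -c "from h import *;need((630,-41,17),-53)"
python3 -m handwheel '32 0 0 0 0 0 0; 26 0 0 0 0 0 0; 20 0 0 0 0 0 0; 10 0 0 0 0 0 0; 5 0 0 0 0 0 0; 5 0 0 0 0 0 0' 60
python3 - <<'E'
from h import *
need((630,-41,17),-53)
im,d=manip.get_image("side");crop(im,270,150,390,270,5,"pics/s8.png")
E
```

```text
time_s: 13.85
tcp_pos: [629.8, -41.2, 18.4]
tool_rot: [2.981, 0.991, 0.0]
wrist_force: [-0.1, 0.2, -0.0]
finger_gap: 39.8
t 13.85 tcp [629.8 -41.2  18.4] F [-0.1  0.2 -0. ] gap 39.8 q [-0.52  0.96  0.78  1.73 -0.88  0.85 -0.25]
jaw -53.2 tilt(x,y of z) [ 0.0001 -0.0001] shift [ 0.3 -0.   1.4] turn -0.2
time_s: 14.35
tcp_pos: [629.9, -41.2, 18.5]
tool_rot: [2.981, 0.991, 0.001]
wrist_force: [-0.8, 0.3, 2.7]
finger_gap: 19.3
t 14.35 tcp [629.9 -41.2  18.5] F [-0.8  0.3  2.7] gap 19.3 q [-0.52  0.96  0.78  1.73 -0.88  0.85 -0.25]
jaw -53.2 tilt(x,y of z) [ 0.0004 -0.0001] shift [ 0.2 -0.2  1.5] turn -0.2
```

View pics/s8.png

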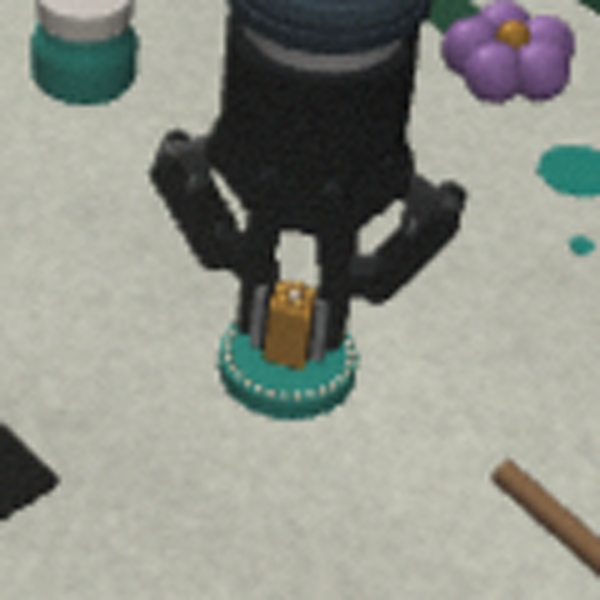

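```bash

python3 -m handwheel '5 0 0 0 0 0 0; 5 0 0 -8 0 0 0; 5 0 0 -15 0 0 0; 5 0 0 -20 0 0 0; 5 0 0 -20 0 0 0; 5 0 0 -12 0 0 0; 5 0 0 0 0 0 0; 5 0 0 0 0 0 0' 80
python3 - <<'E'
from h import *
need((489,240.5,95))
im,d=manip.get_image("side");crop(im,270,120,390,240,5,"pics/s9.png")
E
```

```text
time_s: 15.07
tcp_pos: [630.0, -40.9, 93.9]
tool_rot: [2.981, 0.991, 0.002]
wrist_force: [0.2, 0.3, -1.0]
finger_gap: 18.7
t 15.07 tcp [630.  -40.9  93.9] F [ 0.2  0.3 -1. ] gap 18.7 q [-0.57  0.86  0.87  1.72 -0.8   0.95 -0.31]
jaw -53.2 tilt(x,y of z) [0.0011 0.0004] shift [  55.6 -309.8   -1.2]
```

View pics/s9.png

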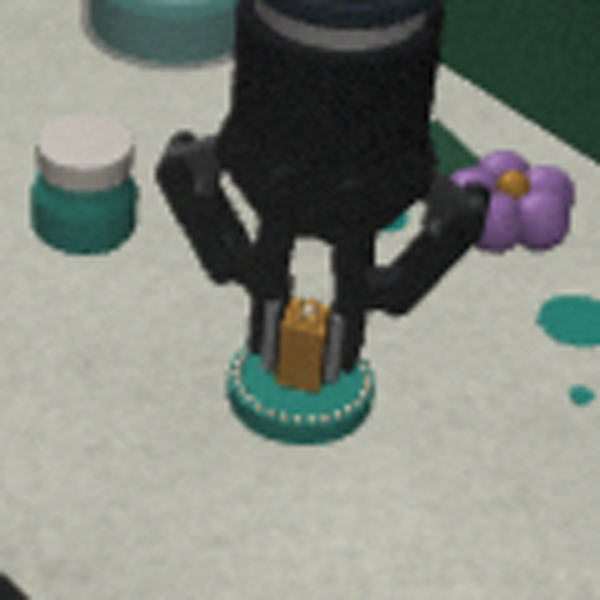

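```bash

python3 -m handwheel '5 2 -11 0 0 0 0; 5 4 -22 0 0 0 0; 5 4 -22 0 0 0 0; 5 4 -22 0 0 0 0; 5 4 -22 0 0 0 0; 5 4 -22 0 0 0 0; 5 4 -22 0 0 0 0; 5 4 -22 0 0 0 0; 5 4 -22 0 0 0 0; 5 4 -22 0 0 0 0; 5 4 -22 0 0 0 0; 5 4 -22 0 0 0 0; 5 4 -22 0 0 0 0; 5 4 -22 0 0 0 0; 5 1.6 -12.8 0 0 0 0; 5 0 0 0 0 0 0; 5 0 0 0 0 0 0; 5 0 0 0 0 0 0'
python3 - <<'E'
from h import *
need((489,240.5,60))
im,d=manip.get_image("side");crop(im,150,90,290,210,5,"pics/s10.png");np.save("pics/s10d.npy",d);np.save("pics/s10i.npy",im)
im,d=manip.get_image("top");crop(im,90,140,240,280,5,"pics/t10.png")
E
```

```text
time_s: 16.62
tcp_pos: [488.7, 239.2, 93.0]
tool_rot: [2.981, 0.989, -0.001]
wrist_force: [0.6, -0.5, -0.0]
finger_gap: 19.3
t 16.62 tcp [488.7 239.2  93. ] F [ 0.6 -0.5 -0. ] gap 19.3 q [-1.19  0.77  0.92  1.95 -0.83  0.85 -0.74]
jaw -53.3 tilt(x,y of z) [-0.0002 -0.0012] shift [ 1.  -0.9 33. ]
```

View pics/s10.png

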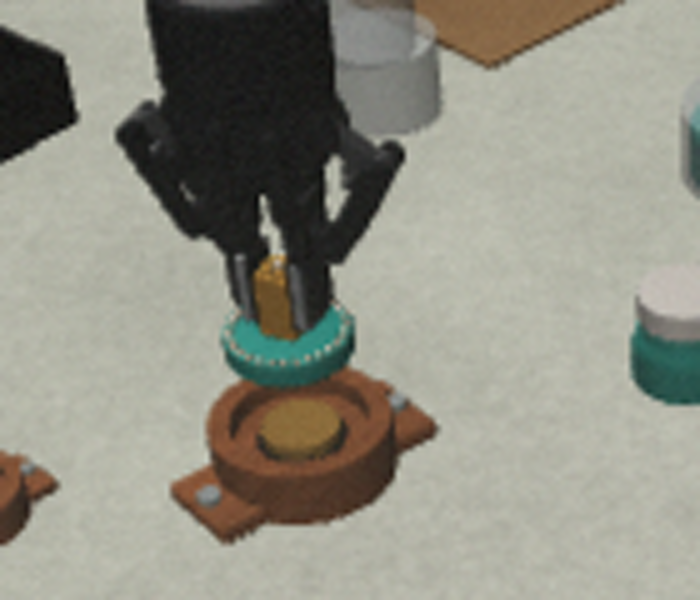

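View pics/t10.png

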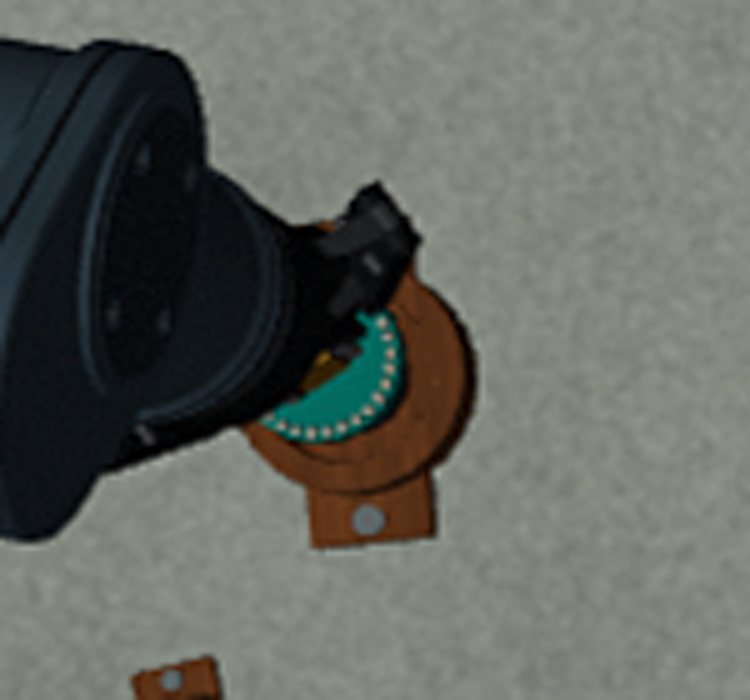

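```bash

python3 -m handwheel '5 0.5 -0.5 10 0 0 0; 5 0.5 -0.5 10 0 0 0; 5 0 0 10 0 0 0; 5 0 0 6 0 0 0; 5 0 0 0 0 0 0; 5 0 0 0 0 0 0; 5 0 0 0 0 0 0'
python3 - <<'E'
from h import *
need((489,240.5,56))
im,d=manip.get_image("side");crop(im,170,120,260,210,7,"pics/s11.png");np.save("pics/s11d.npy",d);np.save("pics/s11i.npy",im)
im,d=manip.get_image("top");crop(im,110,170,210,260,7,"pics/t11.png");np.save("pics/t11i.npy",im)
E
```

```text
time_s: 17.3
tcp_pos: [489.3, 241.5, 57.4]
tool_rot: [2.981, 0.99, 0.0]
wrist_force: [-0.4, -0.0, -0.7]
finger_gap: 19.0
t 17.3 tcp [489.3 241.5  57.4] F [-0.4 -0.  -0.7] gap 19.0 q [-1.16  0.82  0.86  1.96 -0.89  0.8  -0.71]
jaw -53.2 tilt(x,y of z) [ 0.0004 -0.0001] shift [-0.9  0.7  1.4]
```

View pics/s11.png

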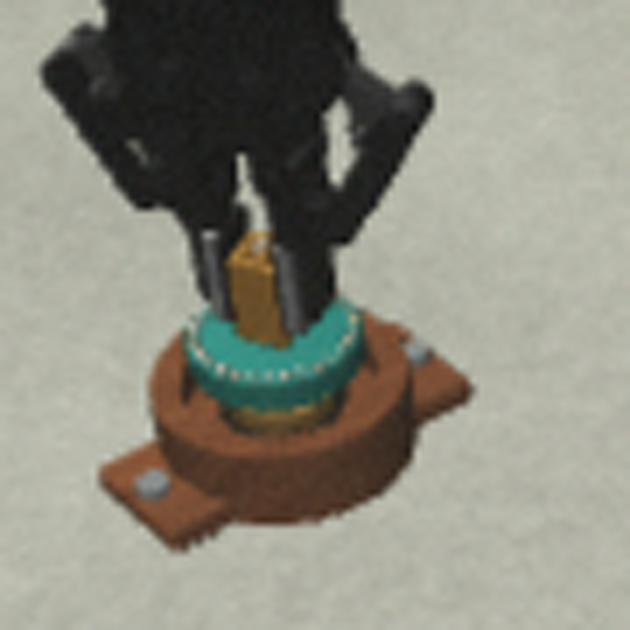

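View pics/t11.png

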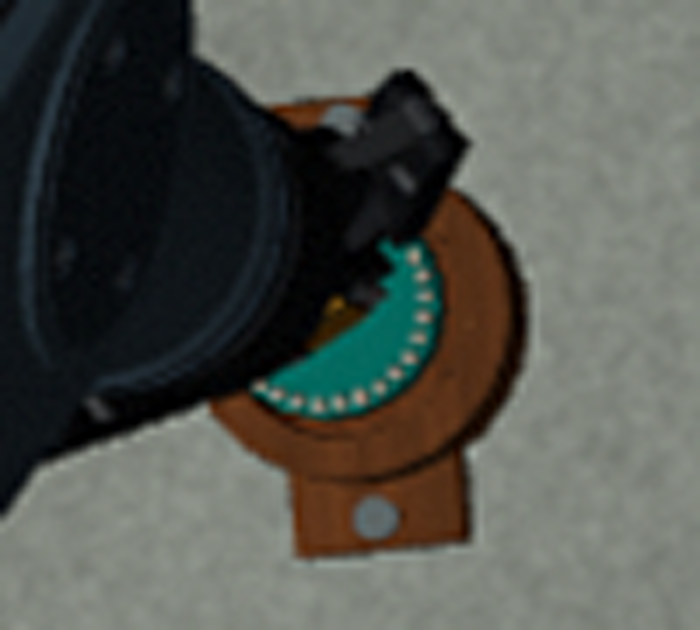

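```bash
python3 - <<'E'
from h import *
from scipy.optimize import least_squares
def pearls(im,box,n,z,show=False):
    u0,v0,u1,v1=box;c=im[v0:v1,u0:u1].astype(int)
    c8=cv2.resize(im[v0:v1,u0:u1],None,fx=6,fy=6,interpolation=cv2.INTER_CUBIC).astype(int)
    R,G,B=c8[...,0],c8[...,1],c8[...,2]
    m=((R>115)&(G>105)&(B>80)).astype(np.uint8)
    # near turquoise
    tq=((G>1.8*R)&(G>60)).astype(np.uint8);tq=cv2.dilate(tq,np.ones((9,9)))
    m&=tq
    k,l,s,ce=cv2.connectedComponentsWithStats(m)
    P=[ray(n,u0+(x+.5)/6-.5,v0+(y+.5)/6-.5,z)[:2] for i,(x,y) in enumerate(ce) if i>0 and 4<s[i,4]<400]
    return np.array(P)
def fit(P,r=None):
    f=(lambda p:np.hypot(*(P-p[:2]).T)-(r or p[2]))
    o=least_squares(f,[*P.mean(0),29] if r is None else P.mean(0),loss="soft_l1",f_scale=.5);return o.x.round(2),np.abs(f(o.x)).round(1)
t0=np.load("pics/top0_im.npy");s0=np.load("pics/side0_im.npy")
for im,n,b in((t0,"top",(280,120,326,166)),(s0,"side",(305,195,350,240))):
    P=pearls(im,b,n,12.5);print(n,len(P),fit(P) if len(P)>3 else "")
for f,n,b in(("pics/t11i.npy","top",(135,200,180,235)),("pics/s11i.npy","side",(192,160,226,182))):
    P=pearls(np.load(f),b,n,57.4-18.5+12.5);print(n,len(P),P.round(0).tolist());print(fit(P,29.0),fit(P))
E
```

```text
top 42 (array([628.83, -40.66,  27.69]), array([3.8, 4.2, 0.1, 0.3, 1.2, 0.7, 4.3, 0.7, 0.1, 4. , 4.5, 0.1, 0.5,
       4.3, 0. , 0.5, 0.4, 4.2, 0.7, 0.3, 0.1, 0.6, 0.6, 3.8, 0.4, 0. ,
       5.4, 0. , 0.4, 5.3, 0.2, 0.5, 0.5, 5.6, 5.2, 0.1, 0.1, 0.3, 0.3,
       0.4, 0.1, 0.2]))
side 30 (array([630.46, -40.41,  27.56]), array([ 0.4,  0.3,  0.1,  0.3,  0.1,  0.3,  0.9,  0.8,  1.3,  2.7,  0.8,
        0.6,  1.1,  0.3,  0.3,  3.4,  1.3,  5.3,  0.2,  0.9,  0.6,  0.8,
        0.2,  1.4,  0.2,  9.4, 13.5, 10.9, 12.6, 14. ]))
top 14 [[502.0, 217.0], [496.0, 215.0], [490.0, 214.0], [485.0, 215.0], [479.0, 216.0], [474.0, 219.0], [470.0, 222.0], [466.0, 226.0], [466.0, 258.0], [464.0, 254.0], [463.0, 232.0], [462.0, 249.0], [462.0, 237.0], [461.0, 243.0]]
(array([490.24, 243.  ]), array([1. , 0.6, 0.2, 0.4, 0.3, 0.5, 0.1, 0.4, 0.5, 0.7, 0.1, 0.5, 0.1,
       0.2])) (array([488.98, 242.  ,  27.7 ]), array([0.1, 0. , 0.1, 0.3, 0.2, 0.3, 0.2, 0.1, 0.3, 0.1, 0.1, 0.2, 0.2,
       0.2]))
side 9 [[471.0, 262.0], [515.0, 232.0], [508.0, 223.0], [463.0, 245.0], [465.0, 234.0], [492.0, 215.0], [467.0, 228.0], [480.0, 218.0], [476.0, 221.0]]
(array([491.52, 244.99]), array([2.3, 2.1, 1.3, 0.3, 0.2, 1. , 0.6, 0. , 0.4])) (array([490.25, 243.15,  27.12]), array([0.2, 0. , 0.1, 0.4, 0.1, 1.1, 0.4, 0.3, 0.8]))
```

```bash
python3 - <<'E'
from h import *
q=lambda x,y,z:ray("side",170+(x+.5)/8-.5,150+(y+.5)/8-.5,z)
print("side bolts",((q(477,160,12)+q(174,313,12))/2).round(1),"plunger",q(322,200,28).round(1))
# red-brown mask silhouettes, top: outer rim fit
im=np.load("pics/top0_im.npy")[175:255,125:195]
im=cv2.resize(im,None,fx=6,fy=6,interpolation=cv2.INTER_CUBIC).astype(int);R,G,B=im[...,0],im[...,1],im[...,2]
pm=((G>0.62*R)&(R>70)&(B<0.5*R)).astype(np.uint8);pm=cv2.morphologyEx(pm,cv2.MORPH_OPEN,np.ones((9,9)))
k,l,s,ce=cv2.connectedComponentsWithStats(pm);i=1+s[1:,4].argmax();c=np.argwhere(l==i)[:,::-1].astype(np.float32)
(cx,cy),r=cv2.minEnclosingCircle(c);print("plunger top cam",ray("top",125+(cx+.5)/6-.5,175+(cy+.5)/6-.5,28).round(1),r/6,ray("top",125+(ce[i][0]+.5)/6-.5,175+(ce[i][1]+.5)/6-.5,28).round(1))
m=((R>1.35*B)&(R>45)).astype(np.uint8)
cs=max(cv2.findContours(m,0,1)[0],key=cv2.contourArea)[:,0]
P=np.array([ray("top",125+(x+.5)/6-.5,175+(y+.5)/6-.5,32)[:2] for x,y in cs])
from scipy.optimize import least_squares
f=lambda p:np.hypot(*(P-p).T)-46
o=least_squares(f,[488,241],loss="cauchy",f_scale=.5);print("outer",o.x.round(2),(abs(f(o.x))<1).sum(),len(P))
E
```

```text
side bolts [490.8 243.3  12. ] plunger [489.2 241.   28. ]
plunger top cam [488.  240.7  28. ] 9.975221633911133 [487.9 240.6  28. ]
outer [488.12 240.35] 529 1390
```

```bash

python3 -m handwheel '5 -1.2 0.5 2 0 0 0; 5 0 0 2 0 0 0; 5 0 0 0 0 0 0; 5 0 0 0 0 0 0; 5 0 0 0 0 0 0'
python3 -c "from h import *;need((488.7,240.4,48))"
```

```text
time_s: 17.82
tcp_pos: [488.4, 240.6, 53.3]
tool_rot: [2.981, 0.991, 0.0]
wrist_force: [0.3, -0.1, -1.4]
finger_gap: 18.8
t 17.82 tcp [488.4 240.6  53.3] F [ 0.3 -0.1 -1.4] gap 18.8 q [-1.15  0.82  0.86  1.96 -0.89  0.79 -0.7 ]
jaw -53.2 tilt(x,y of z) [ 0. -0.] shift [0.1 0.4 5.3]
```

```bash

python3 -m handwheel '5 0.1 0.3 2 0 0 0; 5 0 0 2 0 0 0; 5 0 0 1 0 0 0; 5 0 0 0 0 0 0; 5 0 0 0 0 0 0'
python3 -c "from h import *;need((488.7,240.4,38.5))"
python3 -m handwheel '5 0 0 1 0 0 0; 5 0 0 1 0 0 0; 5 0 0 1 0 0 0; 5 0 0 0 0 0 0; 5 0 0 0 0 0 0'
python3 - <<'E'
from h import *
need((488.7,240.4,38.5))
im,d=manip.get_image("side");crop(im,170,120,260,210,7,"pics/s12.png")
E
```

```text
time_s: 18.23
tcp_pos: [488.6, 240.3, 48.2]
tool_rot: [2.981, 0.991, -0.0]
wrist_force: [-0.1, -0.3, -0.7]
finger_gap: 18.8
t 18.23 tcp [488.6 240.3  48.2] F [-0.1 -0.3 -0.7] gap 18.8 q [-1.15  0.83  0.85  1.96 -0.9   0.78 -0.69]
jaw -53.2 tilt(x,y of z) [-0.0001 -0.0002] shift [0.2 0.  9.7] 
time_s: 18.65
tcp_pos: [488.8, 240.4, 45.5]
tool_rot: [-2.981, -0.991, -0.0]
wrist_force: [-0.3, -0.5, 4.4]
finger_gap: 18.8
t 18.65 tcp [488.8 240.4  45.5] F [-0.3 -0.5  4.4] gap 18.8 q [-1.14  0.83  0.84  1.96 -0.91  0.78 -0.69]
jaw -53.2 tilt(x,y of z) [0.0002 0.0003] shift [-0.1 -0.   7. ]
```

View pics/s12.png

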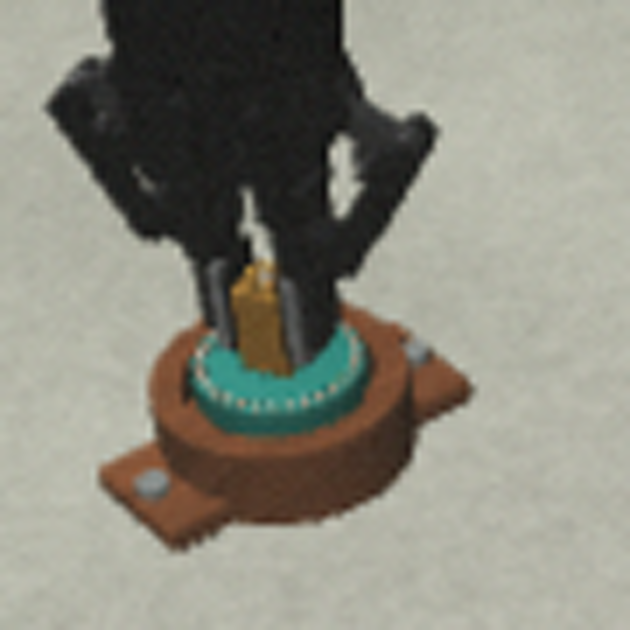

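```bash

python3 -m handwheel '5 0 0 1 0 0 0; 5 0 0 1 0 0 0; 5 0 0 1 0 0 0; 5 0 0 1 0 0 0; 5 0 0 1 0 0 0; 5 0 0 0 0 0 0; 5 0 0 0 0 0 0'
python3 -c "from h import *;need((488.7,240.4,38.5))"
```

```text
time_s: 19.28
tcp_pos: [488.8, 240.4, 40.5]
tool_rot: [-2.981, -0.991, -0.0]
wrist_force: [-2.1, 0.5, 7.0]
finger_gap: 19.1
t 19.28 tcp [488.8 240.4  40.5] F [-2.1  0.5  7. ] gap 19.1 q [-1.14  0.84  0.83  1.96 -0.91  0.77 -0.68]
jaw -53.2 tilt(x,y of z) [0.0001 0.0002] shift [-0.1 -0.   2. ]
```

```bash

python3 -m handwheel '5 0 0 1 0 0 0; 5 0 0 0.7 0 0 0; 5 0 0 0 0 0 0; 5 0 0 0 0 0 0'
python3 -c "from h import *;need((488.7,240.4,38.5))"
python3 -m handwheel '5 0 0 0.4 0 0 0; 5 0 0 0.3 0 0 0; 5 0 0 0 0 0 0; 5 0 0 0 0 0 0'
python3 -c "from h import *;need((488.7,240.4,38.5))"
```

```text
time_s: 19.62
tcp_pos: [488.8, 240.4, 38.8]
tool_rot: [-2.981, -0.991, -0.0]
wrist_force: [-1.6, -0.5, 8.1]
finger_gap: 19.1
t 19.62 tcp [488.8 240.4  38.8] F [-1.6 -0.5  8.1] gap 19.1 q [-1.14  0.84  0.83  1.96 -0.92  0.77 -0.68]
jaw -53.2 tilt(x,y of z) [0.0001 0.0003] shift [-0.1 -0.   0.3] 
time_s: 19.95
tcp_pos: [488.7, 240.4, 38.5]
tool_rot: [-2.981, -0.99, -0.0]
wrist_force: [-3.7, 0.6, 12.6]
finger_gap: 18.7
t 19.95 tcp [488.7 240.4  38.5] F [-3.7  0.6 12.6] gap 18.7 q [-1.14  0.84  0.83  1.96 -0.92  0.77 -0.68]
jaw -53.2 tilt(x,y of z) [-0.      0.0007] shift [-0.1 -0.   0. ]
```

```bash

python3 -m handwheel '5 0 0 0.3 0 0 0; 5 0 0 0.3 0 0 0; 5 0 0 0 0 0 0; 5 0 0 0 0 0 0; 5 0 0 0 0 0 0; 5 0 0 0 0 0 0' 100
python3 - <<'E'
from h import *
need((488.7,240.4,38.5))
im,d=manip.get_image("side");crop(im,170,120,260,210,7,"pics/s13.png")
im,d=manip.get_image("top");crop(im,110,170,210,260,7,"pics/t13.png");crop(im,360,100,440,220,5,"pics/t13b.png");cv2.imwrite("pics/t13f.png",im[:,:,::-1])
need((488.7,240.4,38.5))
E
```

```text
time_s: 20.45
tcp_pos: [488.8, 240.4, 38.6]
tool_rot: [-2.98, -0.99, -0.0]
wrist_force: [-7.2, -1.3, 20.0]
finger_gap: 18.8
t 20.45 tcp [488.8 240.4  38.6] F [-7.2 -1.3 20. ] gap 18.8 q [-1.14  0.84  0.83  1.96 -0.92  0.77 -0.68]
jaw -53.3 tilt(x,y of z) [-0.0002  0.0014] shift [-0.1 -0.   0.1] 
t 20.55 tcp [488.8 240.4  38.6] F [-5.2 -0.9 19.5] gap 19.0 q [-1.14  0.84  0.83  1.96 -0.92  0.77 -0.68]
jaw -53.3 tilt(x,y of z) [-0.0002  0.0014] shift [-0.1 -0.   0.1]
```

View pics/s13.png

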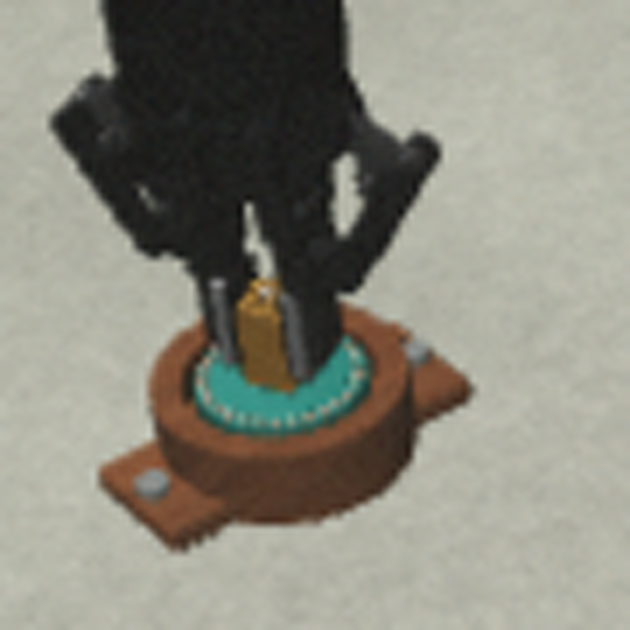

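View pics/t13.png

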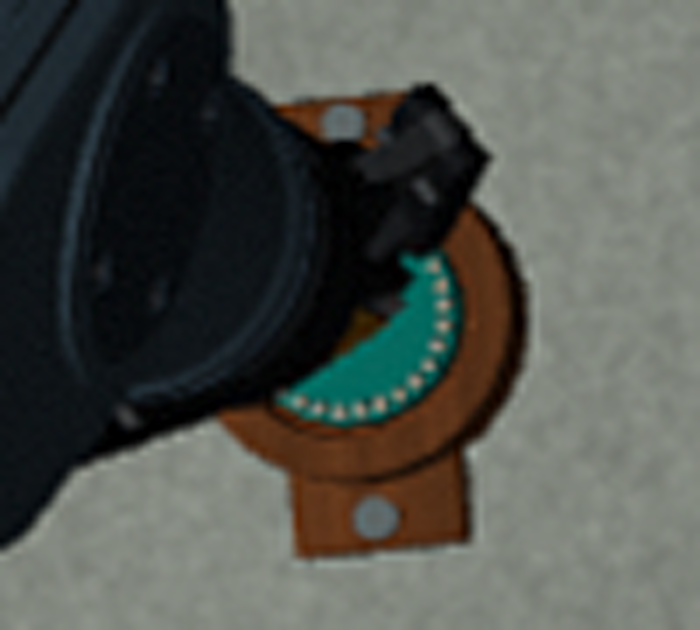

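View pics/t13f.png

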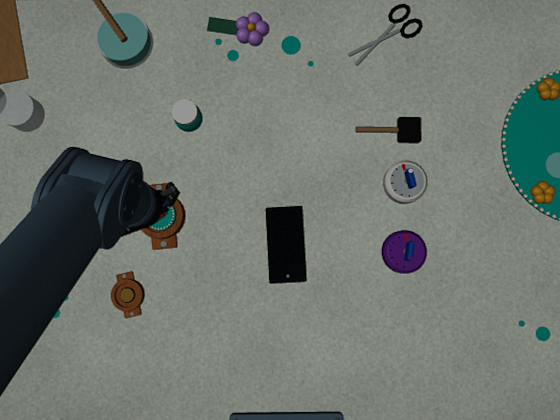

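```bash
python3 - <<'E'
from h import *
from scipy.optimize import least_squares
for n,b in(("top",(145,200,180,235)),("side",(192,165,226,184))):
    im,_=manip.get_image(n);u0,v0,u1,v1=b
    c=cv2.resize(im[v0:v1,u0:u1],None,fx=6,fy=6,interpolation=cv2.INTER_CUBIC).astype(int);R,G,B=c[...,0],c[...,1],c[...,2]
    m=((R>115)&(G>105)&(B>80)).astype(np.uint8)&cv2.dilate(((G>1.8*R)&(G>60)).astype(np.uint8),np.ones((9,9)))
    k,l,s,ce=cv2.connectedComponentsWithStats(m)
    for z in (32.5,36):
        P=np.array([ray(n,u0+(x+.5)/6-.5,v0+(y+.5)/6-.5,z)[:2] for i,(x,y) in enumerate(ce) if i and s[i,4]>4])
        f=lambda p:np.hypot(*(P-p).T)-27.7
        o=least_squares(f,P.mean(0)+[10,10],loss="soft_l1",f_scale=.5);print(n,z,len(P),o.x.round(1),np.abs(f(o.x)).mean().round(2))
need((488.7,240.4,38.5))
E
```

```text
top 32.5 13 [488.4 240.7] 0.16
top 36 13 [488.2 239.9] 0.18
side 32.5 11 [489.9 242.5] 0.49
side 36 11 [488.2 238.5] 0.53
t 20.65 tcp [488.8 240.5  38.6] F [-5.9  0.5 20.4] gap 18.3 q [-1.14  0.84  0.83  1.96 -0.92  0.77 -0.68]
jaw -53.3 tilt(x,y of z) [-0.0002  0.0014] shift [-0.1 -0.   0.1]
```

```bash

python3 -m handwheel '5 0 0 0 0 0 0; 5 0 0 0 0 0 0; 5 0 0 0 0 0 0; 5 0 0 0 0 0 0; 5 0 0 0 0 0 0; 5 0 0 0 0 0 0'
python3 -c "from h import *;need((488.7,240.4,38.5));print(manip.hand_in())"
```

```text
time_s: 21.15
tcp_pos: [488.8, 240.4, 38.6]
tool_rot: [-2.98, -0.99, -0.0]
wrist_force: [-6.3, -0.3, 19.5]
finger_gap: 18.5
t 21.15 tcp [488.8 240.4  38.6] F [-6.3 -0.3 19.5] gap 18.5 q [-1.14  0.84  0.83  1.96 -0.92  0.77 -0.68]
jaw -53.3 tilt(x,y of z) [-0.0002  0.0014] shift [-0.1 -0.   0.1] 
the job is handed in; nothing more can be done
None
```

I wound the timer to its stop, set the lid knob up in the 92 mm seat, and handed the job in at 21.2 s while still pressing it down. The hand-in gave no verdict, so what follows rests on my own checks.

- **Timer:** one grasp turned the key about 148°, not the two or three grasps you expected. The torque then rose sharply to 3.3 N m. A later picture showed the key's white dot at the red mark.
- **Lid home:** the push rose gently along the spring to about 8 N, then climbed steeply as the lid met the hard floor. The tool height (38.6 mm) is within 0.1 mm of where the lid should be fully down.
- **Last hold:** the push was about 19.5 N down with a grip setting of 100 N. The tool tilt was about 0.0014 rad.
- **Centring:** the top camera put the lid within about 0.5 mm of the seat's centre. The side camera was less clear: it put the lid about 0.7–1.7 mm off, depending on which seat feature I measured from.
- **Side force:** about 6 N sideways was still acting at the end. The lid may be leaning lightly on the bore wall.
- **Bystanders:** the last top view showed the jar, phone and brush where they started. I judged this by eye and did not measure it.

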